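# Index the parts carousel to the red marker

## Robot

A 6-joint arm with a two-finger parallel gripper is mounted at the origin on the work surface. World frame = base frame: x ahead of the robot, y to its left, z up, the work surface at z = 0. Lengths are in m, angles in degrees, forces in N, time in s.
With the tool pointing down it reaches from about 0.325 to 0.775 m from the base axis. Payload 5.5 kg.
Tool frame: the origin (TCP) lies at the very end of the fingers, on their centre line; the grasp point (between the pads) lies pinch_z behind it (pinch_z is the distance from the TCP to the grasp point, in m); z points along the fingers, x is the direction in which the jaws open and shut, and the axes are right-handed (so a half turn about z gives the same grasp; the last joint's range is limited). The gripper opens to 88 mm and grips with 3 to 60 N. Pads are 20 mm wide; open, the fingers measure 115 mm over their backs; the gripper's body (75 mm by 178 mm) begins 61 mm behind the grasp point.
Start: joints at [73.585, 5.22, 70.514, -0, 104.267, -3.249], TCP at [0.137, 0.584, 0.196] pointing down, gripper open.
Joint ranges: [-164.24, 164.24], [-49.07, 125.15], [9.68, 141.18], [-86.29, 266.29], [3.28, 154.24], [-151.56, 151.56]. Speed limits (degrees/s): [147.25, 147.25, 172.46, 180, 180, 180].

## Interface

Orientations are given as a 3x3 rotation matrix whose columns are the frame's x, y, z axes.
In Python, from bench import * gives the robot as it stands.
- The arm moves only by the tool apply_moves, never from a script. Its argument "plan" is a list of rows, each an object of numbers: "x", "y", "z": the shift along the tool's x, y, z in mm; "rx", "ry", "rz": the turn, a rotation vector about the tool's x, y, z in degrees; "jaw": the gripper's target within -1 to 1 (shut at 1, half-way at 0, fully open at -1). In form: [{"x": .., "y": .., "z": .., "rx": .., "ry": .., "rz": .., "jaw": ..}, ...]. A call has 1 to 12 rows; each row shifts and turns the commanded pose from where the row before left it, along the tool's axes as they then stand; what a row does not reach is not made up. A row lasts 1/8 s, in which the tool goes at most 62.5 mm and 10.7 degrees, less where a joint would pass 70% of its speed; a pose out of reach is approached as far as the arm can. A call with a gripper value outside its range is refused whole. The fingers move at their own pace and stop on an object; the grip force is fixed at half the most. Time passes only in rows, so rows that do not move let the fingers close. It gives the time, the measured TCP pose, the force and the opening at its end, in the units of the state.
- observe(): the state, without advancing time (a new reading comes with each control period).
- camera(name): name is "scene" or "top"; returns a dict with "color" (384x512x3 uint8, red, green, blue), "fx", "fy", "cx", "cy" (pixels), "R" (3x3) and "t" (3): a world point X has camera coordinates R X + t. Camera axes: x right, y down, z forward; pixel columns grow to the right and rows downward; lengths in m; the calibration is good to about 2 mm. A picture is of the moment at which its call begins. There is no depth.
- finish_job(): hands the job in, once; it reports no verdict.
The state is a dict: "time": time; "qpos": joint angles; "qd": joint speeds; "tau": joint torques, N m; "position": TCP position; "tcp_rot": TCP orientation; "contact_force": force on the tool from outside, world axes, zero at the start; "wrist_torque": the same for the moment, N m; "finger_gap": finger opening in m.
Only numpy, scipy, OpenCV 4.12 (cv2) and the standard library are available. Lean on these libraries where they do the work, as an engineer would, in place of code of your own. Each camera call takes 0.05 s, during which the arm holds its last target. There are 200 camera calls.

## Task

Turn the round parts carousel to the place of the red marker and lock it there: pull its sprung index pin up by the yellow knob until it is clear of its hole, swing the carousel round towards the red marker, and let the pin spring fully home into the locking hole near that marker, then let go. Feel for the hole gently, do not force the pin against the stand, and leave everything else on the bench where it is.

Things in the scene. Friction and masses are not known exactly. Their poses are not given: they have to be found in the camera images.
- stand: Fixed round grey base, 300 mm across, deck 22 mm high with a dark ring track. Origin on the vertical turning axis at table height; its -x axis points at the hole where the pin starts. This and two more locking holes, one each side, lie 120 mm from the axis, each in a bright 40 x 30 mm plate. Holes: 12.5 mm wide along the circle, over 12 mm deep. The side holes are adjustable: see the markers.
- carousel (a joint): Carousel angle, rad: 0 at the start, positive anticlockwise seen from above, stops at +-1.58. A blue divided tray, 172 mm across, top edge 62 mm above the table, with a 34 mm wide steel arm (top 49 mm high) carrying the pin 120 mm from the axis: at angle a the pin stands at the stand's -x axis turned by a. Needs about 1 N at the knob (2 to 3 N with the pin sliding on the deck); stays where left.
- index_pin (a joint): Height of the index pin, m: 0 fully home in a hole, about 0.012 when its foot rests on the deck between holes (clear above that), 0.018 at its upper stop. A spring pushes it down, 6 N when home, 9 N at the stop. Steel, 10 mm thick, flat foot; let down on the deck it slides along it and snaps down when it comes over a hole (then it stops the turning).
- pin_knob (a point): Centre of the yellow upright cylindrical pull knob on the index pin: 28 mm diameter, 34 mm tall, centre 89 mm above the table when the pin is home; it moves with pin and carousel. Nothing within 100 mm of it stands higher than 62 mm, apart from its own 12 mm thick stem.
- red_marker_top (a point): Top centre of the red marker: a fixed round cap 34 mm wide, 26 mm tall beside the stand, 172 mm from the axis, 75 degrees round from the starting hole, on one side or the other. The wanted hole is the one on this side; it is clamped anywhere within 12 degrees (25 mm along the circle) of the marker's direction, either way, and its exact place is not measured.
- white_marker_top (a point): Top centre of the like white marker on the other side of the stand: the wrong place.
- tape_roll: Loose brown ring, 80 mm wide, 24 mm tall, origin at its underside; leave alone.
- grease_can: Loose can with green label, 60 mm wide, 75 mm tall, origin at its underside; leave alone.
- coupling: Loose blue and grey fitting, 38 mm wide, 40 mm tall, origin at its underside; leave alone.
- white_carton: Loose white box 90 x 70 x 55 mm, origin at its underside; leave alone.
There are look-alikes about, which are no part of the job. Of the things like the part that bears red_marker_top, leave any that is turquoise; of the rest the larger one is meant.

How it is judged:
By the outcome, as a careful person would: the job done as asked, in the order asked, and still so for the second after the job is handed in, with the robot touching nothing.
It also fails if it takes over 58 s, if anything falls off the work surface, if the arm or the gripper's body presses on something with over 40 N, if the wrist force passes 120 N, or if a joint passes its speed limit or range.

## Working session

There is one attempt and no reset: what is moved stays moved. The work goes in short steps, Python scripts to look and compute and a tool call to move; the robot and the scene stay as the last step left them, time stands still between calls to the robot, and variables do not carry over. Pictures are saved under pics/ and viewed, about 8 in all and at most 12, crops included, and the job is handed in when it is done.

Besides the shell and the picture viewer there is one more tool, called after "Emit:" in YAML: its name, and indented under it one key for each argument. apply_moves: Moves the arm, as the interface text tells. Its arguments: {"type":"object","properties":{"plan":{"type":"array"}},"required":["plan"]}

```bash
mkdir -p pics
cat > h.py <<'E'
from bench import *
import numpy as np, cv2
def snap(name,f):
    c=camera(name); cv2.imwrite(f,cv2.cvtColor(c["color"],cv2.COLOR_RGB2BGR)); return c
def ray(c,u,v,z):
    R=np.array(c["R"]);t=np.array(c["t"]);o=-R.T@t
    d=R.T@np.array([(u-c["cx"])/c["fx"],(v-c["cy"])/c["fy"],1]); return o+d*(z-o[2])/d[2]
def proj(c,X):
    p=np.array(c["R"])@np.array(X)+np.array(c["t"]); return p[0]/p[2]*c["fx"]+c["cx"],p[1]/p[2]*c["fy"]+c["cy"]
E
python3 - <<'E'
from h import *
import pickle
for n in("scene","top"):
    c=snap(n,f"pics/{n}1.png"); pickle.dump(c,open(n+"1.pkl","wb"))
    print(n,c["fx"],-np.array(c["R"]).T@np.array(c["t"]),np.array(c["R"]).round(2).tolist())
s=observe();print({k:np.round(v,3).tolist() for k,v in s.items()})
import bench; print([x for x in dir(bench) if x[0]!='_'], getattr(bench,'pinch_z',None))
E
```

```text
scene 411.7534084722571 [0.85662114 0.48125322 0.80250258] [[-0.82, 0.58, -0.01], [0.48, 0.66, -0.58], [-0.33, -0.48, -0.82]]
top 365.5351207114891 [0.47360679 0.03950861 0.88604583] [[-0.03, -1.0, -0.03], [-0.99, 0.03, -0.12], [0.12, 0.02, -0.99]]
{'time': 0.1, 'qpos': [73.586, 5.26, 70.574, -0.001, 104.266, -3.248], 'qd': [-0.073, -0.114, -0.15, -0.075, 0.066, 0.034], 'tau': [0.002, -44.786, -40.757, 0.07, 0.028, -0.0], 'position': [0.137, 0.584, 0.195], 'tcp_rot': [[0.228, 0.974, -0.0], [0.974, -0.228, -0.002], [-0.002, -0.0, -1.0]], 'contact_force': [0.584, 0.32, 0.035], 'wrist_torque': [-0.01, 0.02, 0.034], 'finger_gap': 0.088}
['PlanningError', 'camera', 'finish_job', 'observe', 'pinch_z'] 0.0187
```

View pics/top1.png

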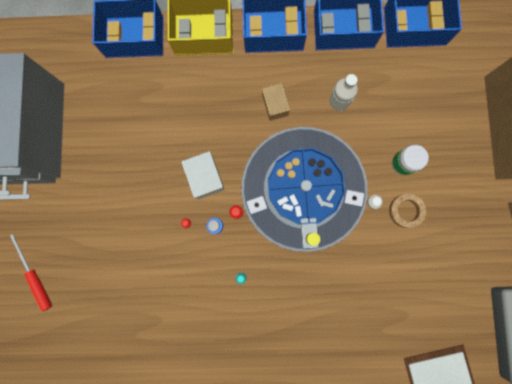

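View pics/scene1.png

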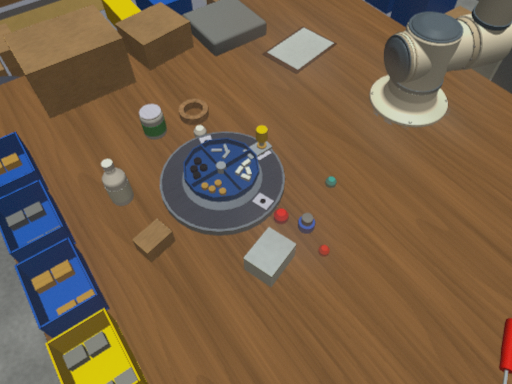

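The top view shows the knob at (314,240), the large red marker beside the stand at (236,212), and a smaller red look-alike at (186,223). The red-side hole plate is at (257,205). I'll measure these more precisely on enlarged crops.

Run:
```python
from h import *
import pickle
T=pickle.load(open("top1.pkl","rb"));S=pickle.load(open("scene1.pkl","rb"))
def cen(c,box,f):
    u0,v0,u1,v1=box;im=c["color"][v0:v1,u0:u1].astype(int);m=f(im[...,0],im[...,1],im[...,2]);v,u=np.nonzero(m);return u.mean()+u0,v.mean()+v0,len(u)
yel=lambda r,g,b:(r>150)&(g>130)&(b<80)
red=lambda r,g,b:(r>140)&(g<70)&(b<70)
for n,c,b in(("top",T,(295,225,335,255)),("scene",S,(245,120,280,150))):
    u,v,k=cen(c,b,yel);print(n,"knob",u,v,k,ray(c,u,v,.106),ray(c,u,v,.089))
for n,c,b in(("top",T,(225,200,246,224)),("scene",S,(270,205,292,225))):
    u,v,k=cen(c,b,red);print(n,"red",u,v,k,ray(c,u,v,.026),ray(c,u,v,.015))
a=cv2.resize(T["color"][120:255,220:385],None,fx=4.8,fy=4.2,interpolation=cv2.INTER_CUBIC)
a=cv2.resize(T["color"][125:255,225:380],None,fx=4.6,fy=4.6,interpolation=cv2.INTER_CUBIC)
cv2.imwrite("pics/crop1.png",a[...,::-1])
# stand ellipse: dark ring vs wood
g=T["color"].astype(int);m=((np.ptp(g,axis=2)<25)|(g[...,2]>g[...,0]+20)).astype(np.uint8)
m2=np.zeros_like(m);m2[118:258,238:372]=m[118:258,238:372]
cs,_=cv2.findContours(cv2.morphologyEx(m2,cv2.MORPH_OPEN,np.ones((5,5))),cv2.RETR_EXTERNAL,cv2.CHAIN_APPROX_NONE)
c=max(cs,key=cv2.contourArea);h=cv2.convexHull(c);e=cv2.fitEllipse(c);print(e,ray(T,*e[0],.022), e[1][0]*0.86/365)
```

```text
top knob 307.1818181818182 237.63636363636363 11 [ 0.46455994 -0.05150023  0.106     ] [ 0.46436278 -0.05348364  0.089     ]
scene knob 261.5108695652174 130.66304347826087 92 [ 0.46309659 -0.05944306  0.106     ] [ 0.45349157 -0.0726402   0.089     ]
top red 236.29787234042553 211.96808510638297 94 [0.5278393  0.10297699 0.026     ] [0.52853294 0.10378875 0.015     ]
scene red 280.7835820895522 214.50746268656715 134 [0.53287423 0.11082844 0.026     ] [0.528288   0.10558097 0.015     ]
((303.7455139160156, 187.59776306152344), (120.8754653930664, 125.7307357788086), 90.13197326660156) [ 0.58155264 -0.05830415  0.022     ] 0.2848024664055811
```

View pics/crop1.png

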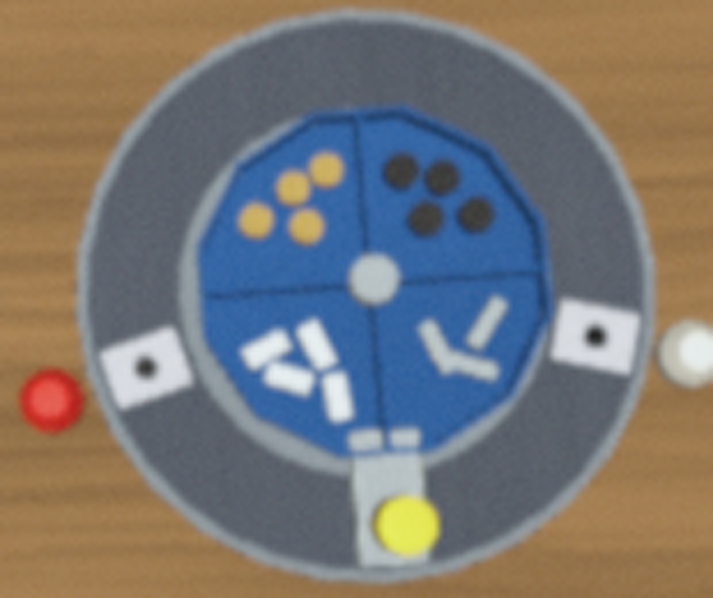

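Run:
```python
from h import *
import pickle
T=pickle.load(open("top1.pkl","rb"));S=pickle.load(open("scene1.pkl","rb"))
P=lambda u,v,z:ray(T,225+u/4.6-.4,125+v/4.6-.4,z)
L=P(147,368,.022);R=P(596,336,.022);K=P(408,525,.106)
rim=np.array([P(*q,.022) for q in((79,290),(655,290),(367,10),(367,578))])
print("L",L,"R",R,"K",K,"\nrim",rim, rim[:2].mean(0),rim[2:].mean(0))
hub=P(374,279,.062);print("hub@.062",hub)
u,v=261.5,127; print("scene knob top guess",ray(S,u,v,.106), "proj K in scene",proj(S,K), "L in scene",proj(S,L))
from scipy.optimize import least_squares
M=ray(T,236.3,212,.024)
f=lambda p:np.r_[[np.hypot(*(q[:2]-p))-r for q,r in((L,.12),(R,.12),(K,.12),(M,.172))],[.5*(np.hypot(*(q[:2]-p))-.15) for q in rim]]
s=least_squares(f,[.59,-.05]);C=s.x;print("C",C,s.fun*1e3)
az=lambda q:np.degrees(np.arctan2(*(q[:2]-C)[::-1]))%360
print("az K,L,R,M",az(K),az(L),az(R),az(M),"dL",az(L)-az(K),"dM",az(M)-az(K))
a=cv2.resize(S["color"][100:240,150:335],None,fx=4.2,fy=4.2,interpolation=cv2.INTER_CUBIC)
cv2.imwrite("pics/crop2.png",a[...,::-1])
```

```text
L [0.54422504 0.05485443 0.022     ] R [ 0.55420823 -0.17581514  0.022     ] K [ 0.46194579 -0.0642349   0.106     ] 
rim [[ 0.58575655  0.08903615  0.022     ]
 [ 0.57708002 -0.20734007  0.022     ]
 [ 0.73009924 -0.06615538  0.022     ]
 [ 0.43467841 -0.05354408  0.022     ]] [ 0.58141828 -0.05915196  0.022     ] [ 0.58238883 -0.05984973  0.022     ]
hub@.062 [ 0.58176931 -0.05888026  0.062     ]
scene knob top guess [ 0.45625366 -0.06895896  0.106     ] proj K in scene (np.float64(260.70493780338313), np.float64(129.23263255594105)) L in scene (np.float64(261.89563033167167), np.float64(201.0583158341007))
C [ 0.58214987 -0.05936677] [ 0.35271162 -0.24626507  0.30261284 -0.69198698 -0.77662808 -0.96993851
 -0.94748176 -1.20682184]
az K,L,R,M 182.31914420180686 108.36769542371779 256.5070472961105 108.46583480190142 dL -73.95144877808907 dM -73.85330939990544
```

View pics/crop2.png

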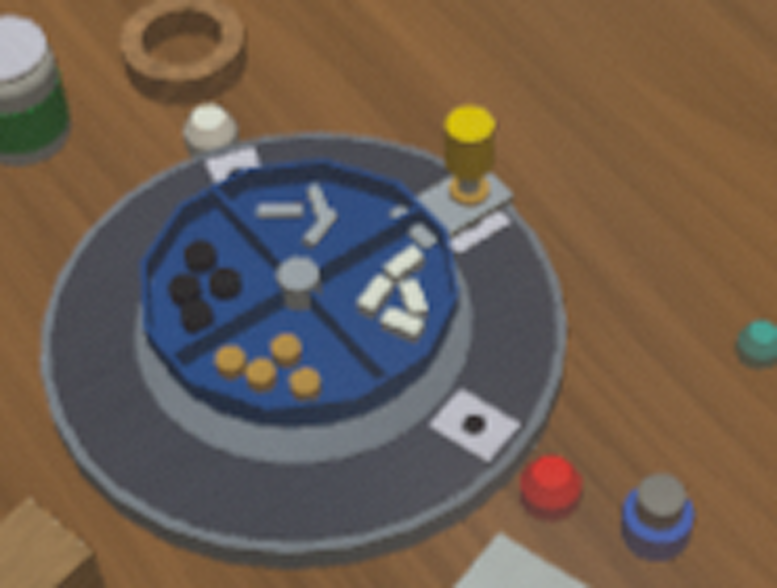

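The scene view agrees: the knob top and the red-side hole sit where the top-view estimates project, to within about 1 px. The wanted hole is about 74° clockwise from the start. Moving to above the knob.

Emit:
apply_moves:
  plan:
    - {"x": -20, "y": 17}
    - {"x": -42, "y": 35}
    - {"x": -42, "y": 35}
    - {"x": -42, "y": 35}
    - {"x": -42, "y": 35}
    - {"x": -42, "y": 35}
    - {"x": -42, "y": 35}
    - {"x": -42, "y": 35}
    - {"x": -42, "y": 35}
    - {"x": -42, "y": 35}
    - {"x": -42, "y": 35}
    - {"x": -42, "y": 35}

```text
invalid input
```

Emit:
apply_moves:
  plan:
    - {"x": -42, "y": 35}
    - {"x": -33, "y": 27}
    - {"rz": -8}
    - {"rz": -7.5}
    - {}

```text
invalid input
```

```bash
cat >> h.py <<'E'
C=np.array([.58215,-.05937])
def to(p):
    s=observe();R=np.array(s["tcp_rot"]);d=(np.array(p)-s["position"])*1e3
    print("pos",np.round(s["position"],4),"yaw",np.degrees(np.arctan2(R[1,0],R[0,0])).round(2),"tilt",R[:2,2].round(4),"F",np.round(s["contact_force"],2),"tool-shift",(R.T@d).round(1),"t",s["time"],"q6",np.round(s["qpos"][5],1),"gap",s["finger_gap"])
E
python3 -c "
from h import *
to([.462,-.0642,.072])"
```

```text
pos [0.1366 0.5839 0.1949] yaw 76.83 tilt [-0.0005 -0.0017] F [0.58 0.32 0.04] tool-shift [-556.8  464.5  123.8] t 0.1 q6 -3.2 gap 0.08765510960982117
```

Emit:
apply_moves:
  plan:
    - {"x": -20, "y": 17, "z": 0, "rx": 0, "ry": 0, "rz": 0, "jaw": -1}
    - {"x": -42, "y": 35, "z": 0, "rx": 0, "ry": 0, "rz": 0, "jaw": -1}
    - {"x": -42, "y": 35, "z": 0, "rx": 0, "ry": 0, "rz": 0, "jaw": -1}
    - {"x": -42, "y": 35, "z": 0, "rx": 0, "ry": 0, "rz": 0, "jaw": -1}
    - {"x": -42, "y": 35, "z": 0, "rx": 0, "ry": 0, "rz": 0, "jaw": -1}
    - {"x": -42, "y": 35, "z": 0, "rx": 0, "ry": 0, "rz": 0, "jaw": -1}
    - {"x": -42, "y": 35, "z": 0, "rx": 0, "ry": 0, "rz": 0, "jaw": -1}
    - {"x": -42, "y": 35, "z": 0, "rx": 0, "ry": 0, "rz": 0, "jaw": -1}
    - {"x": -42, "y": 35, "z": 0, "rx": 0, "ry": 0, "rz": 0, "jaw": -1}
    - {"x": -42, "y": 35, "z": 0, "rx": 0, "ry": 0, "rz": 0, "jaw": -1}
    - {"x": -42, "y": 35, "z": 0, "rx": 0, "ry": 0, "rz": 0, "jaw": -1}
    - {"x": -42, "y": 35, "z": 0, "rx": 0, "ry": 0, "rz": 0, "jaw": -1}

```text
time: 1.6
position: [0.4187, 0.0216, 0.1957]
tcp_rot: [[0.228, 0.974, 0.0], [0.974, -0.228, 0.0], [0.0, 0.0, -1.0]]
contact_force: [0.2, 0.3, 0.1]
finger_gap: 0.0878
```

Emit:
apply_moves:
  plan:
    - {"x": -42, "y": 35, "z": 0, "rx": 0, "ry": 0, "rz": 0, "jaw": -1}
    - {"x": -33, "y": 27, "z": 0, "rx": 0, "ry": 0, "rz": 0, "jaw": -1}
    - {"x": 0, "y": 0, "z": 0, "rx": 0, "ry": 0, "rz": -8, "jaw": -1}
    - {"x": 0, "y": 0, "z": 0, "rx": 0, "ry": 0, "rz": -7.5, "jaw": -1}
    - {"x": 0, "y": 0, "z": 0, "rx": 0, "ry": 0, "rz": 0, "jaw": -1}

```text
time: 2.22
position: [0.4614, -0.0639, 0.1955]
tcp_rot: [[-0.039, 0.999, -0.001], [0.999, 0.039, 0.0], [0.0, -0.001, -1.0]]
contact_force: [-0.3, 0.3, -0.3]
finger_gap: 0.0879
```

```bash
python3 -c "
from h import *
to([.462,-.0642,.072])"
```

```text
pos [ 0.4614 -0.0639  0.1955] yaw 92.25 tilt [-0.0009  0.0002] F [-0.26  0.27 -0.29] tool-shift [ -0.3   0.7 123.5] t 2.225 q6 -104.3 gap 0.08793741255369975
```

Emit:
apply_moves:
  plan:
    - {"x": 0, "y": 0.5, "z": 35, "rx": 0, "ry": 0, "rz": 0, "jaw": -1}
    - {"x": 0, "y": 0, "z": 35, "rx": 0, "ry": 0, "rz": 0, "jaw": -1}
    - {"x": 0, "y": 0, "z": 30, "rx": 0, "ry": 0, "rz": 0, "jaw": -1}
    - {"x": 0, "y": 0, "z": 15, "rx": 0, "ry": 0, "rz": 0, "jaw": -0.3}
    - {"x": 0, "y": 0, "z": 8, "rx": 0, "ry": 0, "rz": 0, "jaw": 0}
    - {"x": 0, "y": 0, "z": 0, "rx": 0, "ry": 0, "rz": 0, "jaw": 0.2}
    - {"x": 0, "y": 0, "z": 0, "rx": 0, "ry": 0, "rz": 0, "jaw": 0.2}

```text
time: 3.1
position: [0.4628, -0.0639, 0.0742]
tcp_rot: [[-0.04, 0.999, 0.002], [0.999, 0.04, -0.0], [-0.001, 0.002, -1.0]]
contact_force: [-0.6, 0.1, -0.0]
finger_gap: 0.0514
```

Run:
```python
from h import *
to([.462,-.0642,.072])
c=snap("scene","pics/s2.png");t=snap("top","pics/t2.png")
a=cv2.resize(c["color"][80:200,180:340],None,fx=2.5,fy=3.75*2/3,interpolation=3)
b=cv2.resize(t["color"][180:300,234:394],None,fx=2.5,fy=2.5,interpolation=3)
cv2.imwrite("pics/c3.png",np.hstack([a,b])[...,::-1])
```

```text
pos [ 0.4628 -0.0639  0.0742] yaw 92.32 tilt [ 0.0019 -0.0004] F [-0.55  0.11 -0.02] tool-shift [-0.2 -0.8  2.2] t 3.1 q6 -104.4 gap 0.05141140196289189
```

View pics/c3.png

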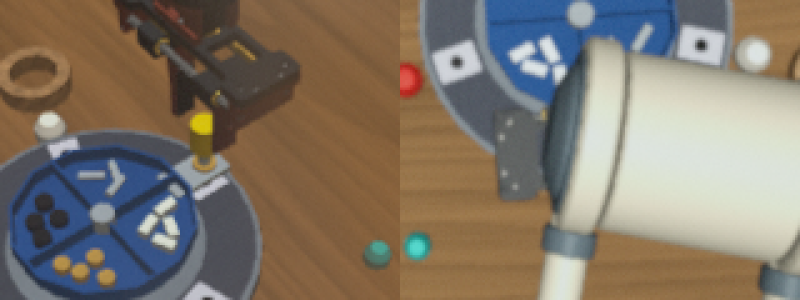

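The gripper straddles the knob: one finger is right of it at (225,130) and the other behind it. Closing.

Emit:
apply_moves:
  plan:
    - {"x": 0, "y": 0, "z": 0, "rx": 0, "ry": 0, "rz": 0, "jaw": 1}
    - {"x": 0, "y": 0, "z": 0, "rx": 0, "ry": 0, "rz": 0, "jaw": 1}
    - {"x": 0, "y": 0, "z": 0, "rx": 0, "ry": 0, "rz": 0, "jaw": 1}
    - {"x": 0, "y": 0, "z": 0, "rx": 0, "ry": 0, "rz": 0, "jaw": 1}
    - {"x": 0, "y": 0, "z": 0, "rx": 0, "ry": 0, "rz": 0, "jaw": 1}

```text
time: 3.82
position: [0.4623, -0.0639, 0.0733]
tcp_rot: [[-0.041, 0.999, 0.001], [0.999, 0.041, -0.0], [-0.0, 0.001, -1.0]]
contact_force: [-0.8, -1.0, 3.3]
finger_gap: 0.027
```

Emit:
apply_moves:
  plan:
    - {"x": 0, "y": 0, "z": -4, "rx": 0, "ry": 0, "rz": 0, "jaw": 1}
    - {"x": 0, "y": 0, "z": -4, "rx": 0, "ry": 0, "rz": 0, "jaw": 1}
    - {"x": 0, "y": 0, "z": -4, "rx": 0, "ry": 0, "rz": 0, "jaw": 1}
    - {"x": 0, "y": 0, "z": -3, "rx": 0, "ry": 0, "rz": 0, "jaw": 1}
    - {"x": 0, "y": 0, "z": 0, "rx": 0, "ry": 0, "rz": 0, "jaw": 1}
    - {"x": 0, "y": 0, "z": 0, "rx": 0, "ry": 0, "rz": 0, "jaw": 1}

```text
time: 4.58
position: [0.462, -0.0637, 0.0866]
tcp_rot: [[-0.041, 0.999, -0.001], [0.999, 0.041, 0.0], [0.0, -0.001, -1.0]]
contact_force: [5.5, -1.9, -9.3]
finger_gap: 0.0265
```

Run:
```python
from h import *
to([.462,-.0642,.088])
c=snap("scene","pics/s3.png")
a=cv2.resize(c["color"][80:200,180:340],None,fx=4.5,fy=4.5,interpolation=3)
cv2.imwrite("pics/c4.png",a[...,::-1])
```

```text
pos [ 0.462  -0.0637  0.0866] yaw 92.33 tilt [-0.001   0.0004] F [ 5.55 -1.85 -9.25] tool-shift [-0.5 -0.1 -1.4] t 4.575 q6 -104.4 gap 0.026518306554342196
```

View pics/c4.png

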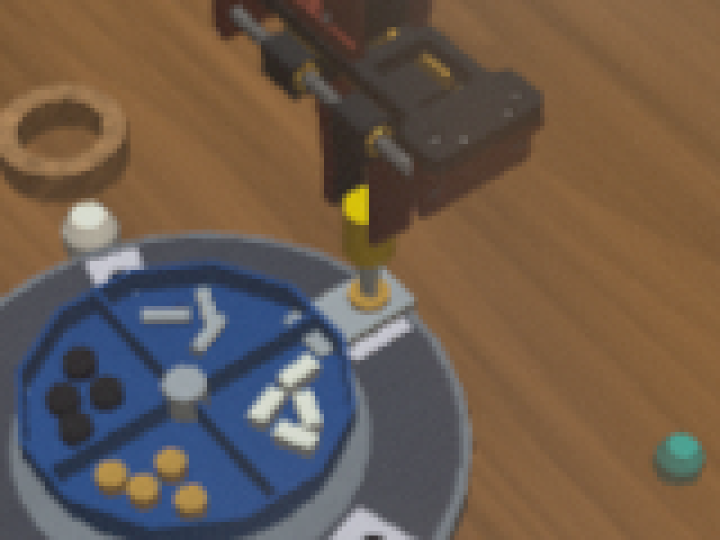

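The stem now shows between the collar and the knob, so the pin is about 13 mm up. I'll raise it 2 mm more and start the swing.

Emit:
apply_moves:
  plan:
    - {"x": 0, "y": 0.3, "z": -2, "rx": 0, "ry": 0, "rz": 0, "jaw": 1}
    - {"x": 0, "y": 0, "z": 0, "rx": 0, "ry": 0, "rz": 0, "jaw": 1}
    - {"x": 6.3, "y": 0.16, "z": 0, "rx": 0, "ry": 0, "rz": 3, "jaw": 1}
    - {"x": 10.5, "y": 0.46, "z": 0, "rx": 0, "ry": 0, "rz": 5, "jaw": 1}
    - {"x": 10.5, "y": 0.46, "z": 0, "rx": 0, "ry": 0, "rz": 5, "jaw": 1}
    - {"x": 10.5, "y": 0.46, "z": 0, "rx": 0, "ry": 0, "rz": 5, "jaw": 1}
    - {"x": 10.5, "y": 0.46, "z": 0, "rx": 0, "ry": 0, "rz": 5, "jaw": 1}
    - {"x": 10.5, "y": 0.46, "z": 0, "rx": 0, "ry": 0, "rz": 5, "jaw": 1}
    - {"x": 6.3, "y": 0.16, "z": 0, "rx": 0, "ry": 0, "rz": 3, "jaw": 1}
    - {"x": 0, "y": 0, "z": 0, "rx": 0, "ry": 0, "rz": 0, "jaw": 1}

```text
time: 5.88
position: [0.4771, -0.0015, 0.0892]
tcp_rot: [[0.48, 0.877, -0.001], [0.877, -0.48, -0.001], [-0.001, -0.0, -1.0]]
contact_force: [4.5, -2.8, -8.6]
finger_gap: 0.0267
```

```bash
cat >> h.py <<'E'
def pol():
    p=np.array(observe()["position"]);d=p[:2]-C;az=np.degrees(np.arctan2(d[1],d[0]))%360
    print("r",np.hypot(*d).round(4),"swing",round(az-182.3,2))
E
python3 -c "
from h import *
to([.462,-.0642,.088]);pol()"
```

```text
pos [ 0.4771 -0.0015  0.0892] yaw 61.29 tilt [-0.0007 -0.0012] F [ 4.46 -2.76 -8.6 ] tool-shift [-62.3  16.9   1.3] t 5.875 q6 -65.5 gap 0.026698586958510375
r 0.12 swing -31.17
```

Emit:
apply_moves:
  plan:
    - {"x": 6.3, "y": 0.16, "z": 0, "rx": 0, "ry": 0, "rz": 3, "jaw": 1}
    - {"x": 10.5, "y": 0.46, "z": 0, "rx": 0, "ry": 0, "rz": 5, "jaw": 1}
    - {"x": 10.5, "y": 0.46, "z": 0, "rx": 0, "ry": 0, "rz": 5, "jaw": 1}
    - {"x": 10.5, "y": 0.46, "z": 0, "rx": 0, "ry": 0, "rz": 5, "jaw": 1}
    - {"x": 10.5, "y": 0.46, "z": 0, "rx": 0, "ry": 0, "rz": 5, "jaw": 1}
    - {"x": 10.5, "y": 0.46, "z": 0, "rx": 0, "ry": 0, "rz": 5, "jaw": 1}
    - {"x": 10.5, "y": 0.46, "z": 0, "rx": 0, "ry": 0, "rz": 5, "jaw": 1}
    - {"x": 6.3, "y": 0.16, "z": 0, "rx": 0, "ry": 0, "rz": 3, "jaw": 1}
    - {"x": 0, "y": 0, "z": 0, "rx": 0, "ry": 0, "rz": 0, "jaw": 1}

```text
time: 7.0
position: [0.5307, 0.0482, 0.0886]
tcp_rot: [[0.905, 0.426, -0.003], [0.426, -0.905, -0.003], [-0.004, 0.002, -1.0]]
contact_force: [3.2, -6.4, -8.6]
finger_gap: 0.0268
```

Run:
```python
from h import *
to([.462,-.0642,.088]);pol()
c=snap("scene","pics/s4.png")
a=cv2.resize(c["color"][120:240,190:350],None,fx=4.5,fy=4.5,interpolation=3)
cv2.imwrite("pics/c5.png",a[...,::-1])
```

```text
pos [0.5307 0.0482 0.0886] yaw 25.22 tilt [-0.0028 -0.0035] F [ 3.2  -6.43 -8.56] tool-shift [-110.1   72.4    1.2] t 7.0 q6 -23.6 gap 0.02681903078464745
r 0.1192 swing -66.75
```

View pics/c5.png

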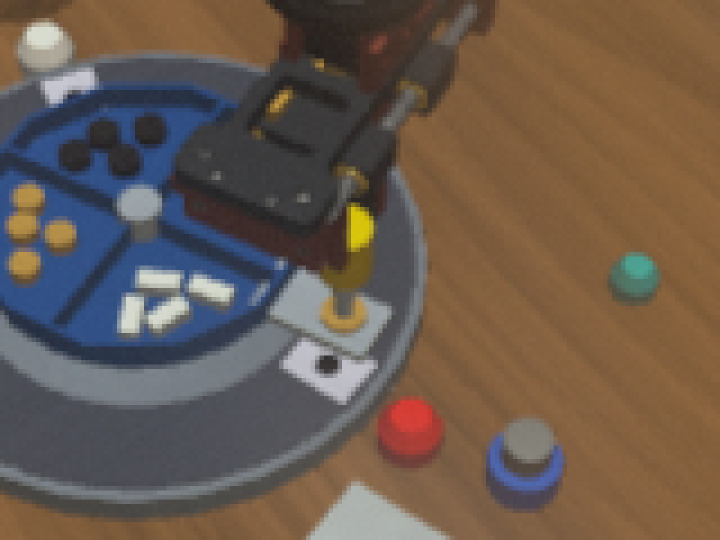

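The carousel is at -66.8°, and the hole is visible just ahead at (327,365) in the crop. I'll ease the pin down towards the deck.

Emit:
apply_moves:
  plan:
    - {"x": 0, "y": 0.4, "z": 1, "rx": 0, "ry": 0, "rz": 0, "jaw": 1}
    - {"x": 0, "y": 0.4, "z": 1, "rx": 0, "ry": 0, "rz": 0, "jaw": 1}
    - {"x": 0, "y": 0, "z": 1, "rx": 0, "ry": 0, "rz": 0, "jaw": 1}
    - {"x": 0, "y": 0, "z": 0.5, "rx": 0, "ry": 0, "rz": 0, "jaw": 1}
    - {"x": 0, "y": 0, "z": 0, "rx": 0, "ry": 0, "rz": 0, "jaw": 1}

```text
time: 7.68
position: [0.5308, 0.0481, 0.0856]
tcp_rot: [[0.904, 0.427, -0.002], [0.427, -0.904, -0.002], [-0.003, 0.001, -1.0]]
contact_force: [0.4, -5.6, -9.2]
finger_gap: 0.0267
```

Emit:
apply_moves:
  plan:
    - {"x": 0, "y": 0, "z": 0.6, "rx": 0, "ry": 0, "rz": 0, "jaw": 1}
    - {"x": 0, "y": 0, "z": 0.6, "rx": 0, "ry": 0, "rz": 0, "jaw": 1}
    - {"x": 0, "y": 0, "z": 0, "rx": 0, "ry": 0, "rz": 0, "jaw": 1}

```text
time: 8.05
position: [0.5309, 0.0482, 0.0852]
tcp_rot: [[0.904, 0.427, -0.002], [0.427, -0.904, -0.002], [-0.002, 0.001, -1.0]]
contact_force: [0.1, -5.4, -5.5]
finger_gap: 0.0268
```

Emit:
apply_moves:
  plan:
    - {"x": 0, "y": 0, "z": 0.5, "rx": 0, "ry": 0, "rz": 0, "jaw": 1}
    - {"x": 0, "y": 0, "z": 0, "rx": 0, "ry": 0, "rz": 0, "jaw": 1}

```text
time: 8.3
position: [0.5309, 0.0482, 0.085]
tcp_rot: [[0.904, 0.427, -0.001], [0.427, -0.904, -0.002], [-0.002, 0.001, -1.0]]
contact_force: [-0.1, -5.8, -4.6]
finger_gap: 0.027
```

The force drop at TCP z of about 85.4 mm, which is about 12 mm above home, shows the foot resting on the deck. I'll loosen the jaws so the spring carries the pin, then nudge the knob sideways with the trailing finger.

Emit:
apply_moves:
  plan:
    - {"x": 0, "y": 0, "z": 0, "rx": 0, "ry": 0, "rz": 0, "jaw": 0.25}
    - {"x": 0, "y": 0, "z": 0, "rx": 0, "ry": 0, "rz": 0, "jaw": 0.25}
    - {"x": 0, "y": 0, "z": 0, "rx": 0, "ry": 0, "rz": 0, "jaw": 0.25}

```text
time: 8.68
position: [0.5319, 0.0497, 0.0856]
tcp_rot: [[0.904, 0.428, 0.001], [0.428, -0.904, 0.001], [0.001, 0.0, -1.0]]
contact_force: [0.0, 0.1, 0.5]
finger_gap: 0.0323
```

```bash
python3 -c "
from h import *
to([.462,-.0642,.085]);pol()"
```

```text
pos [0.5319 0.0497 0.0856] yaw 25.36 tilt [0.0013 0.0006] F [0.02 0.06 0.55] tool-shift [-112.    73.     0.5] t 8.675 q6 -23.7 gap 0.03233975798049121
r 0.1201 swing -67.57
```

Emit:
apply_moves:
  plan:
    - {"x": 1.5, "y": 0.01, "z": 0, "rx": 0, "ry": 0, "rz": 0.7, "jaw": 0.25}
    - {"x": 1.5, "y": 0.01, "z": 0, "rx": 0, "ry": 0, "rz": 0.7, "jaw": 0.25}
    - {"x": 1.5, "y": 0.01, "z": 0, "rx": 0, "ry": 0, "rz": 0.7, "jaw": 0.25}
    - {"x": 1.5, "y": 0.01, "z": 0, "rx": 0, "ry": 0, "rz": 0.7, "jaw": 0.25}
    - {"x": 1.5, "y": 0.01, "z": 0, "rx": 0, "ry": 0, "rz": 0.7, "jaw": 0.25}
    - {"x": 1.5, "y": 0.01, "z": 0, "rx": 0, "ry": 0, "rz": 0.7, "jaw": 0.25}

```text
time: 9.43
position: [0.5401, 0.0529, 0.0846]
tcp_rot: [[0.933, 0.36, 0.0], [0.36, -0.933, 0.0], [0.0, -0.0, -1.0]]
contact_force: [-1.0, -0.0, -1.2]
finger_gap: 0.0332
```

Emit:
apply_moves:
  plan:
    - {"x": 1, "y": 0.01, "z": 0, "rx": 0, "ry": 0, "rz": 0.5, "jaw": 0.25}
    - {"x": 1, "y": 0.01, "z": 0, "rx": 0, "ry": 0, "rz": 0.5, "jaw": 0.25}
    - {"x": 1, "y": 0.01, "z": 0, "rx": 0, "ry": 0, "rz": 0.5, "jaw": 0.25}
    - {"x": 0, "y": 0, "z": 0, "rx": 0, "ry": 0, "rz": 0, "jaw": 0.25}

```text
time: 9.93
position: [0.543, 0.054, 0.0849]
tcp_rot: [[0.942, 0.336, 0.001], [0.336, -0.942, 0.0], [0.001, -0.0, -1.0]]
contact_force: [0.1, 0.4, 0.8]
finger_gap: 0.0329
```

```bash
python3 -c "
from h import *
to([.462,-.0642,.085]);pol()"
```

```text
pos [0.543  0.054  0.0849] yaw 19.63 tilt [0.0008 0.0003] F [0.09 0.43 0.82] tool-shift [-116.    84.1   -0.2] t 9.925 q6 -17.5 gap 0.03288000619399287
r 0.12 swing -73.27
```

Emit:
apply_moves:
  plan:
    - {"x": 1, "y": 0.01, "z": 0, "rx": 0, "ry": 0, "rz": 0.5, "jaw": 0.25}
    - {"x": 1, "y": 0.01, "z": 0, "rx": 0, "ry": 0, "rz": 0.5, "jaw": 0.25}

```text
time: 10.18
position: [0.5447, 0.0546, 0.0848]
tcp_rot: [[0.948, 0.319, 0.0], [0.319, -0.948, 0.0], [0.0, 0.0, -1.0]]
contact_force: [0.1, 0.3, 0.4]
finger_gap: 0.0328
```

Emit:
apply_moves:
  plan:
    - {"x": 1, "y": 0.01, "z": 0, "rx": 0, "ry": 0, "rz": 0.5, "jaw": 0.25}

```text
time: 10.3
position: [0.5456, 0.0549, 0.0848]
tcp_rot: [[0.951, 0.311, 0.0], [0.311, -0.951, 0.0], [0.0, 0.0, -1.0]]
contact_force: [0.1, 0.7, 0.0]
finger_gap: 0.0332
```

Emit:
apply_moves:
  plan:
    - {"x": 1, "y": 0.01, "z": 0, "rx": 0, "ry": 0, "rz": 0.5, "jaw": 0.25}

```text
time: 10.42
position: [0.5465, 0.0552, 0.0847]
tcp_rot: [[0.953, 0.302, 0.0], [0.302, -0.953, 0.0], [0.0, -0.0, -1.0]]
contact_force: [0.1, 0.5, 0.6]
finger_gap: 0.0327
```

Run:
```python
from h import *
to([.462,-.0642,.088]);pol()
c=snap("scene","pics/s5.png")
a=cv2.resize(c["color"][130:230,210:330],None,fx=6,fy=6,interpolation=3)
cv2.imwrite("pics/c6.png",a[...,::-1])
```

```text
pos [0.5465 0.0552 0.0847] yaw 17.6 tilt [0. 0.] F [0.07 0.45 0.63] tool-shift [-116.7   88.2   -3.3] t 10.425 q6 -15.4 gap 0.032693255855602975
r 0.1199 swing -75.02
```

View pics/c6.png

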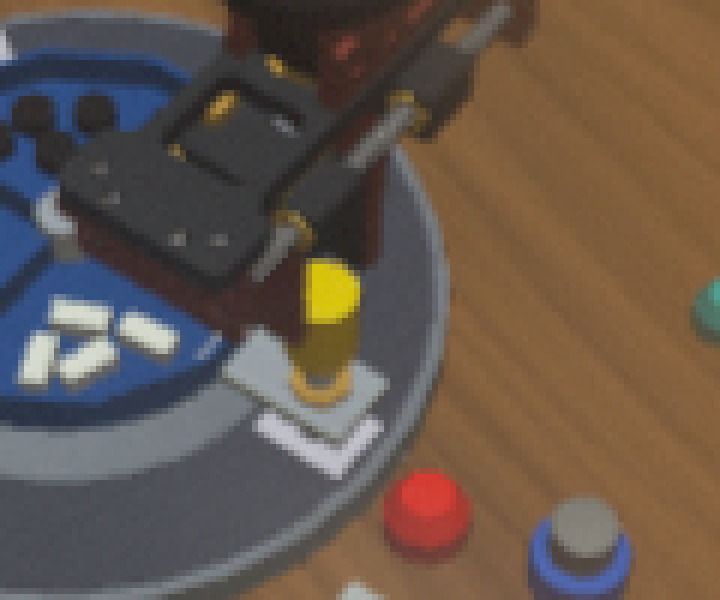

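The knob has dropped onto its collar and the hole is covered, so the pin seems to have snapped in. A gentle nudge each way should confirm the lock.

Emit:
apply_moves:
  plan:
    - {"x": 1, "y": 0, "z": 0, "rx": 0, "ry": 0, "rz": 0, "jaw": 0.25}
    - {"x": 1, "y": 0, "z": 0, "rx": 0, "ry": 0, "rz": 0, "jaw": 0.25}
    - {"x": 0, "y": 0, "z": 0, "rx": 0, "ry": 0, "rz": 0, "jaw": 0.25}

```text
time: 10.85
position: [0.5484, 0.0557, 0.0847]
tcp_rot: [[0.953, 0.303, -0.0], [0.303, -0.953, -0.0], [-0.0, -0.0, -1.0]]
contact_force: [0.5, -0.1, 0.1]
finger_gap: 0.0328
```

Emit:
apply_moves:
  plan:
    - {"x": 1, "y": 0, "z": 0, "rx": 0, "ry": 0, "rz": 0, "jaw": 0.25}
    - {"x": 0, "y": 0, "z": 0, "rx": 0, "ry": 0, "rz": 0, "jaw": 0.25}

```text
time: 11.1
position: [0.5494, 0.056, 0.0847]
tcp_rot: [[0.953, 0.303, 0.0], [0.303, -0.953, -0.0], [0.0, 0.0, -1.0]]
contact_force: [-0.3, -0.1, 1.2]
finger_gap: 0.0327
```

Run:
```python
from h import *
to([.462,-.0642,.088]);pol()
c=snap("scene","pics/s6.png")
a=cv2.resize(c["color"][130:230,210:330],None,fx=6,fy=6,interpolation=3)
cv2.imwrite("pics/c7.png",a[...,::-1])
for k in (72,74,76):
  for z in(.106,.118):
    t=np.radians(182.3-k);p=[C[0]+.12*np.cos(t),C[1]+.12*np.sin(t),z];u,v=proj(c,p);print(k,z,((u-210)*6,(v-130)*6))
```

```text
pos [0.5494 0.056  0.0847] yaw 17.64 tilt [ 0. -0.] F [-0.34 -0.14  1.23] tool-shift [-119.7   88.1   -3.3] t 11.1 q6 -15.3 gap 0.032696756810151585
r 0.12 swing -76.44
72 0.106 (np.float64(318.0648571643396), np.float64(285.20469816912157))
72 0.118 (np.float64(318.28348584766377), np.float64(264.4046689491383))
74 0.106 (np.float64(311.3152785231905), np.float64(292.923523994139))
74 0.118 (np.float64(311.4578042680803), np.float64(272.1642524624355))
76 0.106 (np.float64(304.20001693411996), np.float64(300.4824496703935))
76 0.118 (np.float64(304.261933371546), np.float64(279.7635303118597))
```

View pics/c7.png

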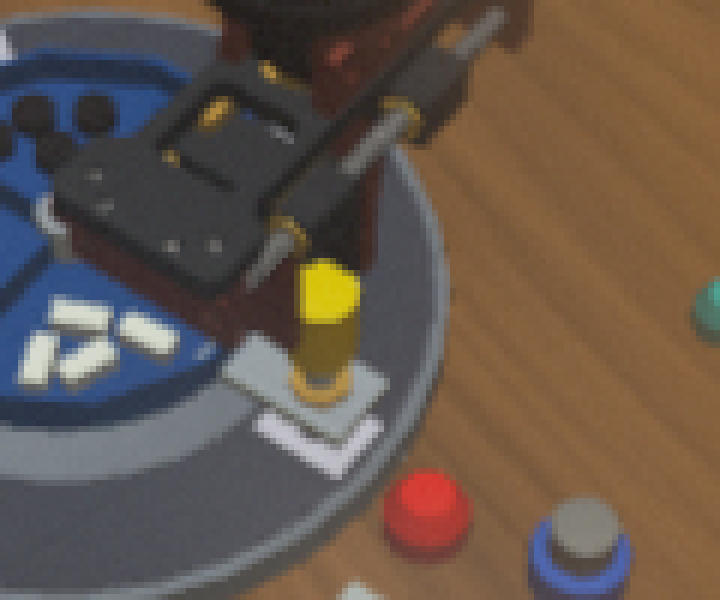

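Emit:
apply_moves:
  plan:
    - {"x": 1, "y": 0, "z": 0, "rx": 0, "ry": 0, "rz": 0, "jaw": 0.25}
    - {"x": 0, "y": 0, "z": 0, "rx": 0, "ry": 0, "rz": 0, "jaw": 0.25}

```text
time: 11.4
position: [0.5503, 0.0563, 0.0847]
tcp_rot: [[0.953, 0.303, 0.0], [0.303, -0.953, 0.0], [0.0, -0.0, -1.0]]
contact_force: [0.2, 0.2, 0.4]
finger_gap: 0.0328
```

Emit:
apply_moves:
  plan:
    - {"x": 1, "y": 0, "z": 0, "rx": 0, "ry": 0, "rz": 0, "jaw": 0.25}
    - {"x": 0, "y": 0, "z": 0, "rx": 0, "ry": 0, "rz": 0, "jaw": 0.25}

```text
time: 11.65
position: [0.5513, 0.0567, 0.0847]
tcp_rot: [[0.953, 0.303, -0.0], [0.303, -0.953, -0.0], [-0.0, -0.0, -1.0]]
contact_force: [-0.2, -0.8, 0.3]
finger_gap: 0.0328
```

Run:
```python
from h import *
to([.462,-.0642,.088]);pol()
c=snap("scene","pics/s7.png")
for f in("s3","s4","s5","s6","s7"):
    im=cv2.imread(f"pics/{f}.png")[...,::-1].astype(int);m=(im[...,0]>110)&(im[...,1]>90)&(im[...,2]<70)&(np.abs(im[...,0]-im[...,1])<50)
    m[:120]=0;m[:,:230]=0;m[235:]=0;m[:,300:]=0;v,u=np.nonzero(m);print(f,len(u),u.min(),u.max(),v.min(),v.max())
```

```text
pos [0.5513 0.0567 0.0847] yaw 17.64 tilt [-0. -0.] F [-0.22 -0.77  0.31] tool-shift [-121.7   88.1   -3.3] t 11.65 q6 -15.3 gap 0.03279105812451879
r 0.1201 swing -77.39
s3 2129 230 299 120 234
s4 1475 230 299 120 234
s5 1423 230 299 120 234
s6 1444 230 299 120 234
s7 1441 230 299 120 234
```

Run:
```python
from h import *
R={}
for f in("scene1","s4","s5","s6","s7"):
    im=cv2.imread(f"pics/{f}.png")[...,::-1].astype(int);m=(im[...,0]>170)&(im[...,1]>150)&(im[...,2]<60)
    m[:100]=0;m[:,:235]=0;m[235:]=0;m[:,300:]=0;v,u=np.nonzero(m);print(f,len(u),u.min(),u.max(),v.min(),v.max(),u.mean(),v.mean())
    R[f]=im
d=[(np.abs(R[a]-R["s7"]).sum(2)>60) for a in("s5","s6")]
for x in d: # motion of arm plate / white parts region in tray (crop c6 coords 20..180,290..400 -> px)
    print(x[130+48:130+70,210+3:210+30].sum(), x[130+60:130+82,210+40:210+65].sum())
s5=R["s5"][:,:,:];s7=R["s7"]
A=np.hstack([cv2.resize(R[f][130:230,215:290].astype(np.uint8),None,fx=5,fy=5,interpolation=0) for f in("s5","s7")])
cv2.imwrite("pics/c8.png",A[...,::-1])
```

```text
scene1 73 256 267 125 133 261.47945205479454 129.05479452054794
s4 34 268 272 166 174 269.55882352941177 170.08823529411765
s5 68 261 269 174 183 264.80882352941177 178.41176470588235
s6 71 261 269 174 183 264.38028169014086 178.54929577464787
s7 75 260 269 174 183 263.84 178.74666666666667
24 0
8 0
```

View pics/c8.png

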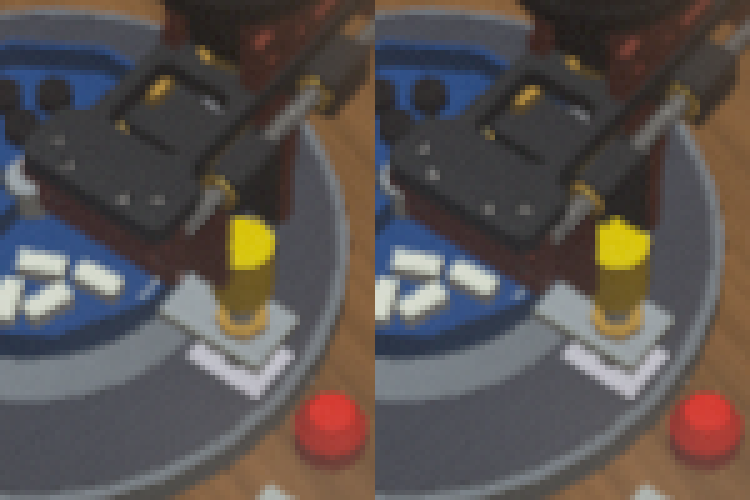

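Emit:
apply_moves:
  plan:
    - {"x": 1, "y": 0, "z": 0, "rx": 0, "ry": 0, "rz": 0, "jaw": 0.25}
    - {"x": 1, "y": 0, "z": 0, "rx": 0, "ry": 0, "rz": 0, "jaw": 0.25}
    - {"x": 0, "y": 0, "z": 0, "rx": 0, "ry": 0, "rz": 0, "jaw": 0.25}

```text
time: 12.08
position: [0.5532, 0.0573, 0.0847]
tcp_rot: [[0.953, 0.303, -0.0], [0.303, -0.953, 0.0], [-0.0, -0.0, -1.0]]
contact_force: [-0.4, -0.8, 0.3]
finger_gap: 0.0328
```

Run:
```python
from h import *
to([.462,-.0642,.088]);pol()
c=camera("scene")
u,v=263.9,179; print(ray(c,u,v,.106),ray(c,u,v,.118))
p=observe()["position"];R=np.array(observe()["tcp_rot"])
for s in(-1,1): # inner pad corners
  for y in(-.01,.01):
    q=np.array(p)+R@np.array([s*.0164,y,0]);print(s,y,proj(c,q))
print("knob top if -74",proj(c,[.5442,.0549,.106]))
```

```text
pos [0.5532 0.0573 0.0847] yaw 17.63 tilt [-0.0001  0.    ] F [-0.4  -0.78  0.32] tool-shift [-123.7   88.1   -3.3] t 12.075 q6 -15.2 gap 0.03282263947005419
r 0.1202 swing -78.34
[0.54128354 0.05744309 0.106     ] [0.54671648 0.06474489 0.118     ]
-1 -0.01 (np.float64(267.5413029753384), np.float64(184.78059978790512))
-1 0.01 (np.float64(260.12299459561007), np.float64(180.37312346831158))
1 -0.01 (np.float64(258.4678062499058), np.float64(194.74350766293017))
1 0.01 (np.float64(250.9972819993818), np.float64(190.18155188289515))
knob top if -74 (np.float64(262.08297774451086), np.float64(178.86448738758833))
```

Run:
```python
from h import *
c=snap("scene","pics/s8.png");t=snap("top","pics/t8.png")
a=cv2.resize(c["color"][145:205,235:295],None,fx=9,fy=9,interpolation=3)[:540]
s=observe();p=np.array(s["position"]);R=np.array(s["tcp_rot"])
def dot(q,col):
    u,v=proj(c,q);cv2.circle(a,(int((u+.5-235)*9),int((v+.5-145)*9)),3,col,-1)
for sx in(-.0164,-.030):
  for y in(-.01,.01):
    for z in(0,-.03): dot(p+R@np.array([sx,y,z]),(255,0,255))
for sx in(.0164,.030):
  for y in(-.01,.01):
    for z in(0,-.03): dot(p+R@np.array([sx,y,z]),(0,255,0))
b=cv2.resize(t["color"][170:270,215:265],None,fx=5,fy=5.4,interpolation=3)
cv2.imwrite("pics/c9.png",np.hstack([a,b])[...,::-1])
```

```text
(no output)
```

View pics/c9.png

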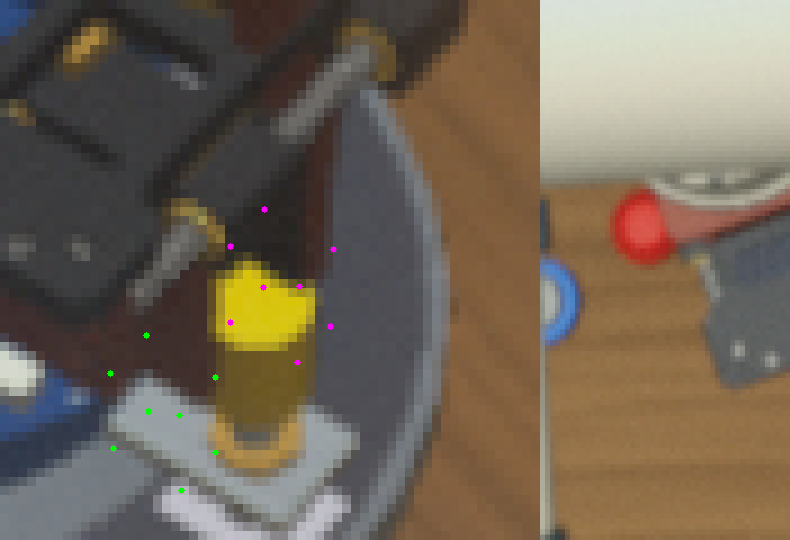

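The zoom shows the knob at full width, down on its collar, with the fingertips now just above or beside its top. That explains why the nudges met no force: the pin dropped away from the jaws when it snapped in. I'll open the jaws, withdraw upwards, and check with a clear view.

Emit:
apply_moves:
  plan:
    - {"x": 0, "y": 0, "z": -10, "rx": 0, "ry": 0, "rz": 0, "jaw": 0.25}
    - {"x": 0, "y": 0, "z": -30, "rx": 0, "ry": 0, "rz": 0, "jaw": 0.25}
    - {"x": 0, "y": 0, "z": -40, "rx": 0, "ry": 0, "rz": 0, "jaw": -0.2}
    - {"x": -8, "y": -50, "z": -10, "rx": 0, "ry": 0, "rz": 0, "jaw": -1}
    - {"x": -8, "y": -50, "z": 0, "rx": 0, "ry": 0, "rz": 0, "jaw": -1}
    - {"x": -8, "y": -50, "z": 0, "rx": 0, "ry": 0, "rz": 0, "jaw": -1}
    - {"x": -8, "y": -50, "z": 0, "rx": 0, "ry": 0, "rz": 0, "jaw": -1}
    - {"x": -8, "y": -50, "z": 0, "rx": 0, "ry": 0, "rz": 0, "jaw": -1}
    - {"x": -8, "y": -50, "z": 0, "rx": 0, "ry": 0, "rz": 0, "jaw": -1}
    - {"x": 0, "y": 0, "z": 0, "rx": 0, "ry": 0, "rz": 0, "jaw": -1}

```text
time: 13.48
position: [0.4149, 0.3312, 0.1755]
tcp_rot: [[0.952, 0.308, 0.0], [0.308, -0.952, 0.001], [0.001, -0.001, -1.0]]
contact_force: [0.5, -0.4, -0.0]
finger_gap: 0.0876
```

Run:
```python
from h import *
import pickle
T=snap("top","pics/t9.png");S=snap("scene","pics/s9.png")
def cen(c,box):
    u0,v0,u1,v1=box;im=c["color"][v0:v1,u0:u1].astype(int);m=(im[...,0]>170)&(im[...,1]>150)&(im[...,2]<80);v,u=np.nonzero(m)
    return (u.mean()+u0,v.mean()+v0,len(u)) if len(u) else None
T1=pickle.load(open("top1.pkl","rb"));S1=pickle.load(open("scene1.pkl","rb"))
print("start",cen(T1,(305,228,325,250)),cen(S1,(245,115,285,150)))
k=(cen(T,(235,180,280,230)),cen(S,(245,150,285,200)));print("now",k)
# solve 3D point of knob top from both views, same at start
from scipy.optimize import least_squares
for n,a,b in(("start",cen(T1,(305,228,325,250)),cen(S1,(245,115,285,150))),("now",*k)):
    r=least_squares(lambda X:np.r_[np.array(proj(T,X))-a[:2],np.array(proj(S,X))-b[:2]],[.54,.05,.1]);X=r.x;d=X[:2]-C
    print(n,X.round(4),"r",np.hypot(*d).round(4),"az",(np.degrees(np.arctan2(d[1],d[0]))%360).round(2),r.fun.round(2))
A=np.hstack([cv2.resize(S["color"][130:230,210:310],None,fx=4,fy=4,interpolation=3),cv2.resize(T["color"][125:255,225:355],(400,400),interpolation=3)])
cv2.imwrite("pics/c10.png",A[...,::-1]);to([.4,.3,.2])
```

```text
start (np.float64(307.5), np.float64(237.625), 8) (np.float64(261.47945205479454), np.float64(129.05479452054794), 73)
now (None, (np.float64(263.3020833333333), np.float64(178.28125), 96))
start [ 0.4661 -0.0518  0.1192] r 0.1163 az 176.27 [ 0.54 -0.68  0.95  0.1 ]Traceback (most recent call last):
  File "<stdin>", line 13, in <module>
    return func(*args, **kwargs)
    vector_fun = VectorFunction(
        fun_wrapped,
    ...<6 lines>...
        workers=workers
    )
    self._update_fun()
    ~~~~~~~~~~~~~~~~^^
    self.f = self.fun_wrapped(xp_copy(self.x))
             ~~~~~~~~~~~~~~~~^^^^^^^^^^^^^^^^^
    return np.atleast_1d(self.fun(x))
                         ~~~~~~~~^^^
    return self.f(x, *self.args, **self.kwargs)
           ~~~~~~^^^^^^^^^^^^^^^^^^^^^^^^^^^^^^
  File "<stdin>", line 13, in <lambda>
TypeError: 'NoneType' object is not subscriptable
```

Run:
```python
from h import *
import pickle
from scipy.optimize import least_squares
rd=lambda f:cv2.imread(f"pics/{f}.png")
T=camera("top");S=camera("scene")
def cen(f,box):
    u0,v0,u1,v1=box;h=cv2.cvtColor(rd(f)[v0:v1,u0:u1],cv2.COLOR_BGR2HSV).astype(int);m=(h[...,0]>26)&(h[...,0]<36)&(h[...,1]>120)&(h[...,2]>165);v,u=np.nonzero(m)
    return u.mean()+u0,v.mean()+v0,len(u)
for n,a,b in(("start",("top1",(300,225,330,255)),("scene1",(245,115,285,150))),("now",("t9",(235,170,285,230)),("s9",(245,150,285,200)))):
    a=cen(*a);b=cen(*b);r=least_squares(lambda X:np.r_[np.array(proj(T,X))-a[:2],np.array(proj(S,X))-b[:2]],[.54,.05,.1],x_scale=.01);X=r.x;d=X[:2]-C
    print(n,np.round(a+b,1),X.round(4),"r",np.hypot(*d).round(4),"az",(np.degrees(np.arctan2(d[1],d[0]))%360).round(2),r.fun.round(2))
A=np.hstack([cv2.resize(rd("s9")[130:230,210:310],None,fx=4,fy=4,interpolation=3),cv2.resize(rd("t9")[125:255,225:355],(400,400),interpolation=3)])
cv2.imwrite("pics/c10.png",A)
```

```text
start [313.  238.6 126.  261.2 129.2  47. ] [ 0.462  -0.0632  0.107 ] r 0.1202 az 181.82 [-0.12  0.15 -0.21 -0.02]
now [255.8 202.1 117.  263.5 178.3  75. ] [0.542  0.0554 0.1069] r 0.1216 az 109.27 [-0.27  0.34 -0.43 -0.04]
```

View pics/c10.png

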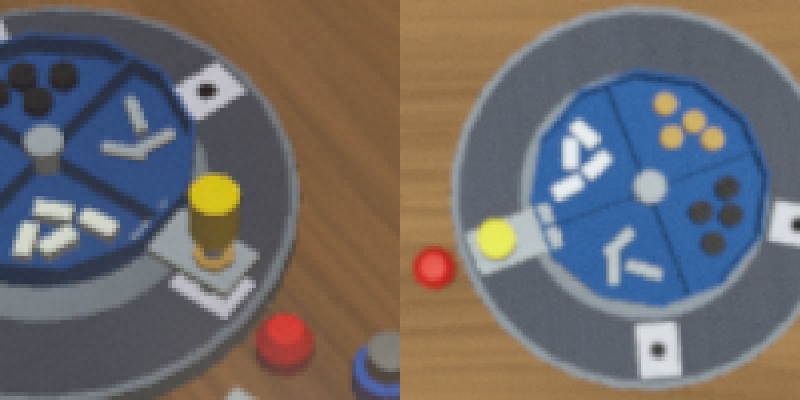

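With both cameras unobstructed, the knob-top height is 106.9 mm now against 107.0 mm at the start, so the pin is fully home. It sits over the hole on the red marker's side, and the start hole is visible and empty. Handing in.

```bash
python3 -c "
from h import *
s=observe();print(s['time'],s['contact_force'],s['finger_gap']);print(finish_job())"
```

```text
13.675 [0.11449567 0.15018915 1.00771383] 0.08803228444652375
the job is handed in; nothing more can be done
None
```

The carousel now sits at the red marker with its index pin home in the locking hole on that side. The job was handed in at 13.7 s of the 58 s allowed. I lifted the pin by the yellow knob to about 15 mm, swung the carousel about 67° clockwise, and let the pin down lightly on the deck. Then I loosened the jaws and nudged the knob slowly until the pin snapped in.

**Pin height:** with the arm clear, both cameras put the knob top at 106.9 mm, against 107.0 mm when the pin was home at the start.

**Position:** the knob measures 72.6° round from the start. My first estimate for the hole was 74°, a difference within camera error. The pictures show the pin's arm covering the red-side hole and the starting hole empty.

**Force:** the highest contact force I read was about 11 N. The gripper was open and clear of everything at the end, and I saw nothing else moved in the pictures I viewed.

**Check that failed:** I tried to prove the lock by pushing the knob sideways after the snap. It told me nothing, because the fingers moved about 7 mm with no force and the knob did not move. The pictures showed the fingertips level with or above the dropped knob, although the reported tip height said they should overlap it. The lock therefore rests on the camera height and position, not on a push test.

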